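# Take the pile apart and dress the display

## Task

Take apart the pile of samples on the show counter from the top down, one piece at a time, and set each piece upright and centred on the place of its own colour: first the slim yellow box on the yellow mat, then the red roll on the red-topped plinth and the green roll on the green-topped plinth (either first), and last the blue case on the blue mat. Lay the box and the case lengthwise along their mats, put everything down gently without dropping it, and leave the flower vase standing where it is.

Things in the scene. Friction and masses are not known exactly. Their poses are not given: they have to be found in the camera images.
- case: Blue flat sample case, a plain box 180 mm long (its x), 58 mm wide (its y), 32 mm high, with a white band near each end; about 0.3 kg. It lies loose on the counter at the bottom of the pile. Origin: centre of its underside; z up. The two rolls stand on it about 42 mm to either side of its middle along its x, in either order.
- red_roll: Red roll of edging with thin gold stripes, standing upright: a solid cylinder of 54 mm diameter and 40 mm height, about 0.12 kg, standing on the blue case at the start with the yellow box lying over it. Origin: centre of its underside; z is its axis, up.
- green_roll: Green roll of edging with thin white stripes, same shape and size as the red one (54 mm diameter, 40 mm high, about 0.12 kg), standing beside it on the blue case under the yellow box. Origin: centre of its underside; z is its axis, up.
- yellow_box: Slim yellow carton, a rigid plain box 130 mm long (its x), 30 mm wide (its y), 28 mm high, about 0.08 kg, with a white band near one end. It lies at the top of the pile across both rolls, roughly along the case. Origin: centre of its underside; z up.
- blue_mat: Blue rectangular mat fixed to the counter, 200 mm long (its x), 78 mm wide (its y), 6 mm thick: the place of the blue case. Origin: centre of its underside, at counter height; its top is 6 mm higher.
- yellow_mat: Yellow rectangular mat fixed to the counter, 150 mm long (its x), 50 mm wide (its y), 6 mm thick: the place of the yellow box. Origin: centre of its underside; its top is 6 mm higher.
- red_plinth: White round plinth with a flat red top, 84 mm in diameter, 40 mm high, fixed: the place of the red roll. Origin: centre of its underside; its top is 40 mm higher.
- green_plinth: White round plinth with a flat green top, 84 mm in diameter, 60 mm high, fixed: the place of the green roll. Origin: centre of its underside; its top is 60 mm higher.
- vase: Small white vase with three short flowers, loose, about 60 mm across and 130 mm high with the flowers, towards the far side of the counter. To be left alone. Origin: centre of its underside; z up.
Not all that is in view belongs to the job. Leave any purple look-alike of the red_plinth alone.

How it is judged:
On the way, in this order (a step that is already met when the one before it is completed fails the run):
1. the yellow box lies on the yellow mat, released (horizontal distance between yellow_box and yellow_mat below 0.012 m and z of yellow_box in the frame of yellow_mat between 0.002 and 0.01 m and angle between yellow_box's own z axis and vertical below 0.1 rad and linear speed of yellow_box below 0.03 m/s and contact force between the fingers and yellow_box below 0.05 N and angle between the x axis of yellow_box and the x axis of yellow_mat, either way round below 0.17 rad), for 0.2 s.
2. both rolls stand on the plinths of their colours, released (horizontal distance between red_roll and red_plinth below 0.012 m and z of red_roll in the frame of red_plinth between 0.036 and 0.044 m and angle between each of red_roll, green_roll's own z axis and vertical below 0.1 rad and linear speed of each of red_roll, green_roll below 0.03 m/s and contact force between the fingers and red_roll below 0.05 N and horizontal distance between green_roll and green_plinth below 0.012 m and z of green_roll in the frame of green_plinth between 0.056 and 0.064 m and contact force between the fingers and green_roll below 0.05 N), for 0.2 s.
3. the blue case lies on the blue mat, released (horizontal distance between case and blue_mat below 0.012 m and z of case in the frame of blue_mat between 0.002 and 0.01 m and angle between case's own z axis and vertical below 0.1 rad and linear speed of case below 0.03 m/s and contact force between the fingers and case below 0.05 N and angle between the x axis of case and the x axis of blue_mat, either way round below 0.17 rad), for 0.2 s.
At the end, for the whole second after the job is handed in: Each piece lies flat and upright (0.1 rad, height 4 mm) on the place of its own colour, centred within 12 mm, the box and the case in line with their mats within 0.17 rad, all released and still; the vase stands within 30 mm of its start (all of step 1 and all of step 2 and all of step 3 and angle between vase's own z axis and vertical below 0.15 rad and distance of vase from where it was at the start of the episode below 0.03 m); the robot touches nothing.
It fails at once if a piece is dropped (it moves faster than 0.7 m/s while not held, a fall of about 25 mm) ((linear speed of yellow_box above 0.7 m/s and contact force between the fingers and yellow_box below 0.05 N) or (linear speed of red_roll above 0.7 m/s and contact force between the fingers and red_roll below 0.05 N) or (linear speed of green_roll above 0.7 m/s and contact force between the fingers and green_roll below 0.05 N) or (linear speed of case above 0.7 m/s and contact force between the fingers and case below 0.05 N)).
It fails at once if the vase is knocked over or pushed more than 30 mm away (angle between vase's own z axis and vertical above 0.4 rad or distance of vase from where it was at the start of the episode above 0.03 m).
It also fails if it takes over 112 s, if anything falls off the work surface, if the arm or the gripper's body presses on something with over 40 N, if the wrist force passes 120 N, or if a joint passes its speed limit or range.

## Robot

A 7-joint arm with a two-finger parallel gripper is mounted at the origin on the work surface. World frame = base frame: x ahead of the robot, y to its left, z up, the work surface at z = 0. Lengths are in m, angles in rad, forces in N, time in s.
With the tool pointing down it reaches from about 0.35 to 0.9 m from the base axis. Payload 8.1 kg.
Tool frame: the origin (TCP) lies at the very end of the fingers, on their centre line; the grasp point (between the pads) lies env.hold_point_z behind it (env.hold_point_z is the distance from the TCP to the grasp point, in m); z points along the fingers, y is the line along which they close (so a half turn about z gives the same grasp; the last joint's range is limited). The gripper opens to 92 mm and grips with 3 to 60 N. Pads are 19 mm wide; open, the fingers measure 130 mm over their backs; the gripper's body (75 mm by 190 mm) begins 47 mm behind the grasp point.
Start: joints at [-1.398, 0.434, 0.025, 1.573, -0.012, 1.134, -0.075], TCP at [0.17, 0.601, 0.227] pointing down, gripper open.
Joint ranges: [-2.62, 2.62], [-0.44, 2.09], [-1.27, 1.32], [0.08, 2.57], [-1.32, 4.46], [0.12, 2], [-2.74, 2.74]. Speed limits (rad/s): [2.22, 2.22, 3.01, 3.01, 3.14, 3.14, 3.14].

## Interface

Orientations are given as a unit quaternion [x, y, z, w].
In Python, from plant import env gives the robot as it stands.
- The arm moves only by the shell command python3 -m jog 'ROWS' [FORCE]. ROWS is JSON, a list of rows, each a list of 7 numbers: the turn, a rotation vector about the tool's x, y, z in degrees, then the shift along the tool's x, y, z in m, then the opening, from 0 (shut) to 1 (fully open). A call has 1 to 10 rows; each row shifts and turns the commanded pose from where the row before left it, along the tool's axes as they then stand; what a row does not reach is not made up. A row lasts 1/12 s, in which the tool goes at most 41.7 mm and 7.16 degrees, less where a joint would pass 70% of its speed; a pose out of reach is approached as far as the arm can. A call with a gripper value outside its range is refused whole. The fingers move at their own pace and stop on an object; FORCE is the grip in N (left out, the last holds). Time passes only in rows, so rows that do not move let the fingers close. It gives the time, the measured TCP pose, the force, the opening and the grip force at its end, in the units of the state.
- env.observe(): the state, without advancing time (a new reading comes with each control period).
- env.snapshot(name): name is "side" or "top" or "wrist"; returns a dict with "color" (400x640x3 uint8, blue, green, red), "vertical_fov" (degrees; the focal length in pixels is half the picture's height over the tangent of half this angle, whatever the lens; pixels are square), "cx", "cy" (the principal point, pixels), "R" (3x3) and "t" (3): a world point X has camera coordinates R X + t. Camera axes: x right, y down, z forward; pixel columns grow to the right and rows downward; lengths in m; the calibration is good to about 2 mm. A picture is of the moment at which its call begins. There is no depth.
- env.finish_job(): hands the job in; it is judged then, once.
The state is a dict: "t": time; "qpos": joint angles; "qd": joint speeds; "joint_efforts": joint torques, N m; "position": TCP position; "tcp_rot": TCP orientation; "wrist_force": force on the tool from outside, world axes, zero at the start; "moment": the same for the moment, N m; "finger_gap": opening from 0.0 (shut) to 1.0 (fully open); "grip_force": force on a finger pad.
Only numpy, scipy, OpenCV 4.12 (cv2) and the standard library are available. Lean on these libraries where they do the work, as an engineer would, in place of code of your own. Each camera call takes 0.05 s, during which the arm holds its last target. There are 200 camera calls.

## Working session

There is one attempt and no reset: what is moved stays moved. The work goes in short steps, Python scripts to look and compute and a shell command to move; the robot and the scene stay as the last step left them, time stands still between calls to the robot, and variables do not carry over. Pictures are saved under pics/ and viewed, at most 16 in all, crops included, and the job is handed in when it is done.

```bash
ls; mkdir -p pics; python3 - <<'E'
from plant import env
import cv2
print(env.observe(), env.hold_point_z)
for n in("top","side"):
    s=env.snapshot(n); cv2.imwrite(f"pics/{n}0.png",s["color"]); print(n,s["vertical_fov"],s["cx"],s["cy"],s["R"],s["t"])
E
```

```text
pics
{'t': 0.0, 'qpos': array([-1.39761496,  0.4352406 ,  0.02492135,  1.57413719, -0.011604  ,
        1.13400734, -0.07513254]), 'qd': array([ 0.00019263, -0.00180569,  0.00023604, -0.0007442 , -0.00140664,
        0.00098508,  0.00062105]), 'joint_efforts': array([-9.93828835e-04, -6.67842221e+01,  9.84621719e-01, -3.14453638e+01,
       -6.04641368e-02,  4.30758926e-02,  1.74804127e-04]), 'position': array([0.17006678, 0.60085461, 0.22591793]), 'tcp_rot': array([ 1.37482626e-01,  9.90503836e-01, -8.22323951e-04, -5.15723079e-05]), 'wrist_force': array([ 1.22136507, -0.20864312,  0.46842434]), 'moment': array([ 0.02010252, -0.03664677, -0.02510463]), 'grip_force': 0.0, 'finger_gap': 0.9992670874049229} 0.0188
top 49.33306171959285 323.86110152901244 201.8517148859362 [[-0.01814119 -0.99982531 -0.00450041]
 [-0.98629693  0.01863358 -0.16392425]
 [ 0.16397947  0.00146496 -0.98646266]] [-0.00294565  0.54371739  1.14093177]
side 55.05729671704736 323.0127103261576 201.46014817348123 [[-0.74446886 -0.66755712  0.0115589 ]
 [-0.40653955  0.43950946 -0.80097255]
 [ 0.52961468 -0.60099827 -0.59858948]] [0.39552628 0.29495875 0.6360314 ]
```

View pics/top0.png

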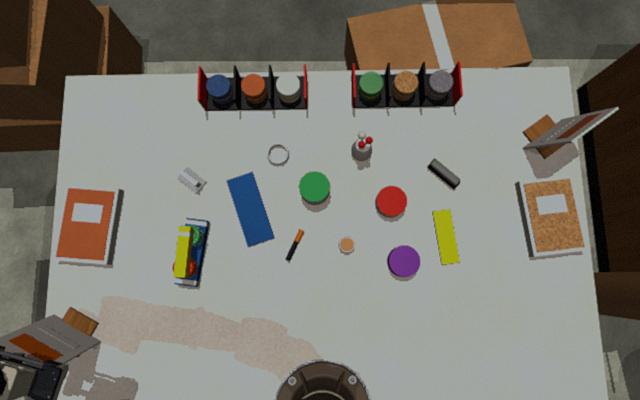

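View pics/side0.png

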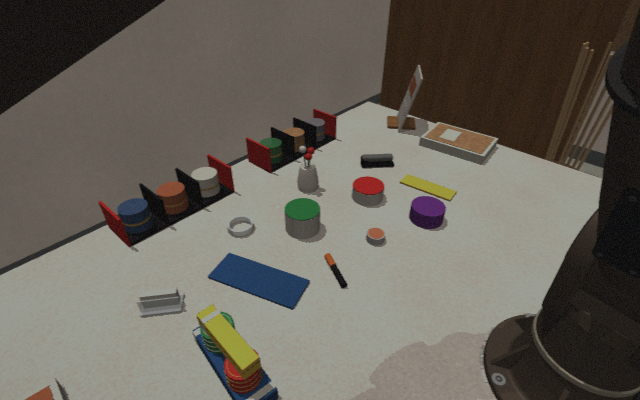

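The top view shows the pile at about (190,250), blue mat (250,209), green plinth (315,187), red plinth (391,201), yellow mat (446,236), vase (362,150) and a purple decoy (404,261). The side view shows the same things, with the pile at (235,355).

```bash
cat > h.py <<'E'
import numpy as np, cv2
def ray(s,uv,z):
    f=200/np.tan(np.radians(s["vertical_fov"]/2)); uv=np.atleast_2d(np.asarray(uv,float))
    d=np.c_[(uv[:,0]-s["cx"])/f,(uv[:,1]-s["cy"])/f,np.ones(len(uv))]@s["R"]
    C=-np.asarray(s["R"]).T@s["t"]; return C+d*((z-C[2])/d[:,2])[:,None]
def proj(s,X):
    f=200/np.tan(np.radians(s["vertical_fov"]/2)); c=np.atleast_2d(X)@np.asarray(s["R"]).T+s["t"]
    return c[:,:2]/c[:,2:]*f+[s["cx"],s["cy"]]
HUE={"y":(22,34),"r":(0,8),"g":(50,85),"b":(100,118),"p":(130,160)}
def blob(s,c,box,smin=120,vmin=50,z=0.,tag=""):
    x0,y0,x1,y1=box; hsv=cv2.cvtColor(s["color"],cv2.COLOR_BGR2HSV)
    lo,hi=HUE[c]; m=cv2.inRange(hsv,(lo,smin,vmin),(hi,255,255))
    if c=="r": m|=cv2.inRange(hsv,(172,smin,vmin),(180,255,255))
    k=np.zeros_like(m);k[y0:y1,x0:x1]=m[y0:y1,x0:x1]
    cs,_=cv2.findContours(k,cv2.RETR_EXTERNAL,cv2.CHAIN_APPROX_NONE)
    ct=max(cs,key=cv2.contourArea)[:,0]
    W=ray(s,ct,z)[:,:2].astype(np.float32)
    (cx,cy),(w,h),a=cv2.minAreaRect(W)
    if w<h: w,h,a=h,w,a+90
    a=(a+90)%180-90
    print(tag,c,"ctr %.4f %.4f size %.4f %.4f ang %.1f"%(cx,cy,w,h,a),"px",ct.min(0),ct.max(0)); return W
E
python3 - <<'E'
from plant import env
import cv2,numpy as np
from h import *
s=env.snapshot("top"); d=env.snapshot("side")
blob(s,"b",(225,165,280,250),z=.006,tag="bmat")
blob(s,"y",(425,200,470,270),z=.006,tag="ymat")
blob(s,"r",(370,180,412,220),z=.04,tag="rpl")
blob(s,"g",(295,165,335,210),z=.06,tag="gpl")
blob(s,"y",(165,215,215,290),z=.1,tag="ybox")
blob(s,"y",(165,215,215,290),z=.1,vmin=160,tag="ybox bright")
blob(d,"b",(200,240,315,310),z=.006,tag="bmat")
blob(d,"y",(395,170,465,205),z=.006,tag="ymat")
blob(d,"r",(350,175,390,200),z=.04,tag="rpl",smin=150)
blob(d,"g",(280,195,325,225),z=.06,tag="gpl",smin=150)
a=cv2.resize(s["color"][210:295,160:220],None,fx=6,fy=6,interpolation=2)
b=cv2.resize(d["color"][300:400,185:285],None,fx=4.2,fy=4.2,interpolation=2)
h=min(len(a),600);c=np.zeros((520,790,3),np.uint8);c[:510,:360]=a;c[:420,365:785]=b
cv2.imwrite("pics/pile.png",c)
E
```

```text
bmat b ctr 0.5350 0.1955 size 0.1972 0.0747 ang 18.4 px [227 173] [273 245]
ymat y ctr 0.4466 -0.3485 size 0.1485 0.0493 ang 6.3 px [433 210] [458 264]
rpl r ctr 0.5442 -0.1972 size 0.0809 0.0808 ang 43.0 px [376 186] [406 215]
gpl g ctr 0.5838 0.0129 size 0.0800 0.0758 ang -1.1 px [300 172] [328 201]
ybox y ctr 0.4006 0.3497 size 0.1037 0.0370 ang -5.7 px [174 236] [192 277]
ybox bright y ctr 0.4017 0.3541 size 0.1022 0.0276 ang -4.5 px [174 236] [188 276]
bmat b ctr 0.5347 0.1975 size 0.1983 0.0776 ang 18.4 px [209 253] [308 307]
ymat y ctr 0.4464 -0.3420 size 0.1484 0.0550 ang 6.3 px [400 175] [455 199]
rpl r ctr 0.5447 -0.1921 size 0.0796 0.0794 ang -47.1 px [353 177] [383 194]
gpl g ctr 0.5657 0.0319 size 0.0314 0.0157 ang -40.2 px [299 211] [307 219]
```

View pics/pile.png

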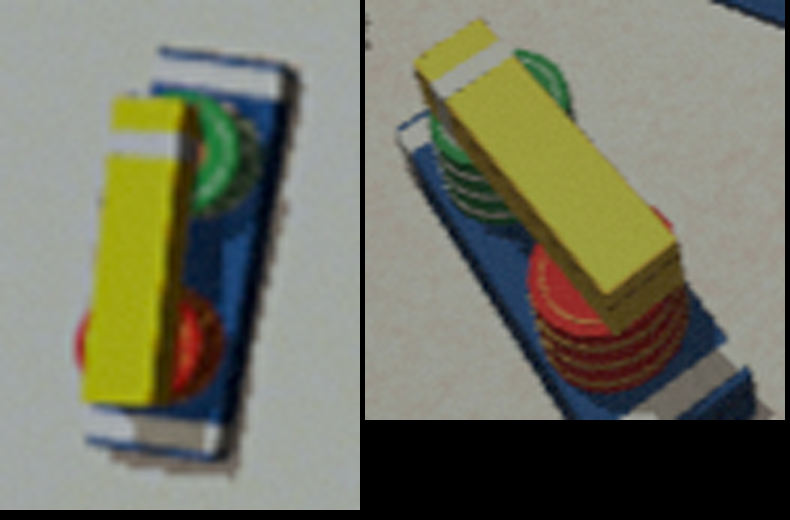

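The crop shows the box lying over both rolls. Its white band is at the far (green) end, and in the top crop its top-face corners are at about (112,97), (185,97), (157,405), (82,400). In the side crop they are at (415,68), (485,18), (680,243), (608,293).

```bash
cat >> h.py <<'E'
def plan(x,y,z,yaw):
    "yaw: world angle (deg) of the tool y line; prints turn about tool z, then shift in tool axes after the turn"
    from plant import env; from scipy.spatial.transform import Rotation as Ro
    o=env.observe(); R=Ro.from_quat(o["tcp_rot"]).as_matrix()
    cur=np.degrees(np.arctan2(R[1,1],R[0,1])); dw=(yaw-cur+90)%180-90
    R2=R@Ro.from_rotvec([0,0,-dw],degrees=True).as_matrix()
    sh=R2.T@(np.array([x,y,z])-o["position"])
    print("t %.2f TCP"%o["t"],o["position"].round(4),"yaw %.1f"%cur,"tilt xy deg",np.degrees([R[0,2],R[1,2]]).round(2),"gap mm %.1f"%(92*o["finger_gap"]),"F",o["wrist_force"].round(1),"grip %.1f"%o["grip_force"])
    print("TURN rz %.1f  SHIFT"%-dw,sh.round(4), "q",o["qpos"].round(2))
E
python3 - <<'E'
from plant import env
from h import *
s=env.snapshot("top"); d=env.snapshot("side")
A=(np.array([(112,97),(185,97),(157,405),(82,400)])+.5)/6-.5+[160,210]
B=(np.array([(415,68),(485,18),(680,243),(608,293)])+.5-[365,0])/4.2-.5+[185,300]
for S,P in((s,A),(d,B)):
    W=ray(S,P,.1)[:,:2]; print(W.round(4),W.mean(0).round(4),[np.linalg.norm(W[i]-W[i-1]).round(4) for i in range(4)])
blob(d,"g",(280,195,325,225),z=.06,tag="gpl",smin=60)
plan(.40,.354,.15,85.5)
E
```

```text
[[0.4791 0.3629]
 [0.4785 0.3315]
 [0.3484 0.3392]
 [0.3511 0.3709]] [0.4143 0.3511] [np.float64(0.1283), np.float64(0.0314), np.float64(0.1303), np.float64(0.0318)]
[[0.4759 0.3644]
 [0.4759 0.3329]
 [0.3471 0.344 ]
 [0.3511 0.372 ]] [0.4125 0.3533] [np.float64(0.125), np.float64(0.0315), np.float64(0.1292), np.float64(0.0283)]
gpl g ctr 0.5839 0.0164 size 0.0839 0.0801 ang -47.2 px [285 198] [319 220]
t 0.30 TCP [0.1702 0.6012 0.2265] yaw 74.2 tilt xy deg [-0.   -0.03] gap mm 92.0 F [-0.2 -0.8  0. ] grip 0.0
TURN rz -11.3  SHIFT [-0.2485 -0.2284  0.0766] q [-1.4   0.43  0.03  1.57 -0.01  1.13 -0.08]
```

```bash
python3 -m jog '[[0,0,-5.95,0,0,0,1],[0,0,-5.95,0,0,0,1]]' && python3 -m jog '[[0,0,0,-0.0288,-0.0258,0.0085,1],[0,0,0,-0.0288,-0.0258,0.0085,1],[0,0,0,-0.0288,-0.0258,0.0085,1],[0,0,0,-0.0288,-0.0258,0.0085,1],[0,0,0,-0.0288,-0.0258,0.0085,1],[0,0,0,-0.0288,-0.0258,0.0085,1],[0,0,0,-0.0288,-0.0258,0.0085,1],[0,0,0,-0.0288,-0.0258,0.0085,1],[0,0,0,-0.0288,-0.0258,0.0085,1],[0,0,0,0,0,0,1]]'; python3 - <<'E'
from plant import env
from h import *
plan(.4134,.3522,.075,86.1)
s=env.snapshot("wrist"); cv2.imwrite("pics/w1.png",s["color"])
blob(s,"y",(0,0,640,400),z=.1,smin=100,tag="ybox")
E
```

```text
t: 0.47
position: [0.1701, 0.6013, 0.2266]
tcp_rot: [0.032, 0.999, -0.0, 0.0]
wrist_force: [0.1, -0.2, 0.4]
finger_gap: 1.0
grip_force: 0.0
t: 1.3
position: [0.4187, 0.3439, 0.1489]
tcp_rot: [0.039, 0.999, -0.002, 0.001]
wrist_force: [0.6, 0.2, -0.1]
finger_gap: 0.995
grip_force: 0.0
t 1.30 TCP [0.4187 0.3439 0.1489] yaw 85.5 tilt xy deg [ 0.1  -0.28] gap mm 91.5 F [ 0.6  0.2 -0.1] grip 0.0
TURN rz -0.6  SHIFT [0.006  0.0082 0.0739] q [-0.84  0.38  0.06  1.88 -0.02  0.89  0.73]
ybox y ctr 0.4025 0.3527 size 0.1042 0.0310 ang -4.7 px [309 128] [352 262]
```

View pics/w1.png

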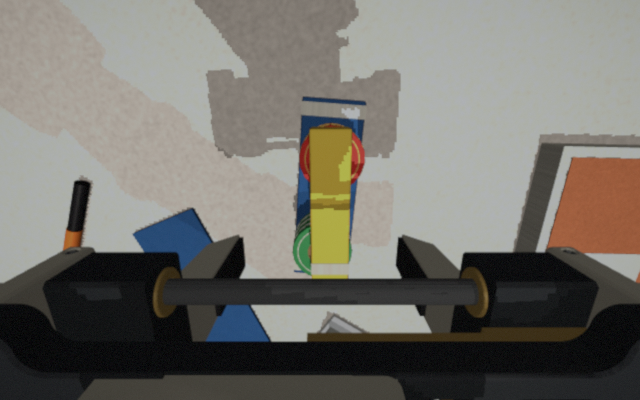

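The wrist view shows the box at (330,200) over the red roll (332,155) and green roll (320,248). It agrees with the other two views.

```bash
python3 -m jog '[[0,0,0,0,0,0,1],[0,0,0,0,0,0,1],[0,0,0,0,0,0,1]]' >/dev/null; python3 - <<'E'
from h import *
plan(.4135,.3525,.075,85.8)
E
```

```text
t 1.60 TCP [0.412  0.3535 0.1505] yaw 86.2 tilt xy deg [-0.01  0.05] gap mm 91.9 F [-0.6  0.4 -0.2] grip 0.0
TURN rz 0.4  SHIFT [-0.0016 -0.001   0.0755] q [-0.85  0.38  0.05  1.87 -0.03  0.89  0.72]
```

```bash
python3 -m jog '[[0,0,0,-0.001,-0.001,0.015,1],[0,0,0,0,0,0.015,1],[0,0,0,0,0,0.015,1],[0,0,0,0,0,0.015,1],[0,0,0,0,0,0.01,1],[0,0,0,0,0,0.005,1],[0,0,0,0,0,0,1],[0,0,0,0,0,0,1]]' 10; python3 -m jog '[[0,0,0,0,0,0,0],[0,0,0,0,0,0,0],[0,0,0,0,0,0,0],[0,0,0,0,0,0,0],[0,0,0,0,0,0,0],[0,0,0,0,0,0,0],[0,0,0,0,0,0,0],[0,0,0,0,0,0,0],[0,0,0,0,0,0,0],[0,0,0,0,0,0,0]]' 10; python3 - <<'E'
from h import *
plan(.4135,.3525,.2,85.8)
E
```

```text
t: 2.27
position: [0.4138, 0.3515, 0.0756]
tcp_rot: [0.034, 0.999, 0.0, 0.0]
wrist_force: [-1.0, 0.9, 0.7]
finger_gap: 0.999
grip_force: 0.0
t: 3.1
position: [0.4139, 0.351, 0.0752]
tcp_rot: [0.034, 0.999, -0.0, -0.0]
wrist_force: [-0.3, -0.0, -0.4]
finger_gap: 0.328
grip_force: 8.7
t 3.10 TCP [0.4139 0.351  0.0752] yaw 86.1 tilt xy deg [-0. -0.] gap mm 30.2 F [-0.3 -0.  -0.4] grip 8.7
TURN rz 0.3  SHIFT [ 0.0005  0.0015 -0.1248] q [-0.84  0.48  0.05  1.94 -0.03  0.72  0.73]
```

```bash
python3 -m jog '[[0,0,0,0,0,-0.005,0],[0,0,0,0,0,-0.015,0],[0,0,0,0,0,-0.025,0],[0,0,-5.1,0,0,-0.03,0],[0,0,-5.1,0,0,-0.03,0],[0,0,0,0,0,-0.015,0],[0,0,0,0,0,-0.005,0],[0,0,0,0,0,0,0]]' >/dev/null; python3 -m jog '[[0,0,0,0.001,-0.012,0,0],[0,0,0,0.0015,-0.025,0,0],[0,0,0,0.0022,-0.035,0,0],[0,0,0,0.0022,-0.035,0,0],[0,0,0,0.0022,-0.035,0,0],[0,0,0,0.0022,-0.035,0,0],[0,0,0,0.0022,-0.035,0,0],[0,0,0,0.0022,-0.035,0,0],[0,0,0,0.0022,-0.035,0,0],[0,0,0,0.0022,-0.035,0,0]]' >/dev/null; python3 -m jog '[[0,0,0,0.0022,-0.035,0,0],[0,0,0,0.0022,-0.035,0,0],[0,0,0,0.0022,-0.035,0,0],[0,0,0,0.0022,-0.035,0,0],[0,0,0,0.0022,-0.035,0,0],[0,0,0,0.0022,-0.035,0,0],[0,0,0,0.0022,-0.035,0,0],[0,0,0,0.0022,-0.035,0,0],[0,0,0,0.0022,-0.035,0,0],[0,0,0,0.001,-0.02,0,0]]'; python3 -m jog '[[0,0,0,0,-0.01,0,0],[0,0,0,0,0,0,0],[0,0,0,0,0,0,0],[0,0,0,0,0,0,0]]' >/dev/null; python3 - <<'E'
from plant import env
from h import *
plan(.4465,-.3465,.0095,96.3)
for n in("wrist","top"):
    s=env.snapshot(n);print(n)
    try:
        if n=="wrist": cv2.imwrite("pics/w2.png",s["color"])
        else:
            blob(s,"r",(165,215,225,290),z=.072,smin=90,vmin=60,tag="red"); blob(s,"g",(165,215,225,290),z=.072,smin=60,tag="gr")
            cv2.imwrite("pics/pile2.png",cv2.resize(s["color"][210:295,160:220],None,fx=6,fy=6,interpolation=2))
    except Exception as e: print(e)
E
```

```text
t: 5.43
position: [0.4421, -0.3057, 0.1986]
tcp_rot: [-0.053, 0.999, -0.0, -0.002]
wrist_force: [1.6, 0.5, -0.9]
finger_gap: 0.325
grip_force: 10.0
t 5.77 TCP [ 0.4455 -0.3095  0.1994] yaw 96.4 tilt xy deg [-0.08  0.1 ] gap mm 30.1 F [ 0.  -0.  -1.3] grip 10.0
TURN rz 0.1  SHIFT [ 0.0028 -0.0372  0.1899] q [ 0.2   0.34  0.41  1.84 -0.16  1.    2.35]
wrist
top
red r ctr 0.3744 0.3523 size 0.0605 0.0514 ang 89.0 px [173 257] [196 277]
gr g ctr 0.4575 0.3380 size 0.0580 0.0535 ang -88.4 px [180 225] [202 245]
```

View pics/w2.png

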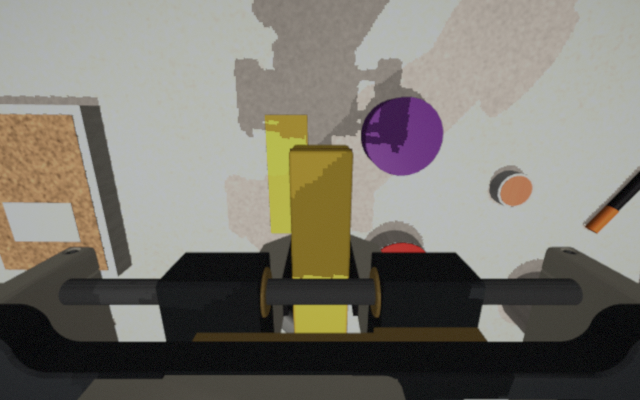

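View pics/pile2.png

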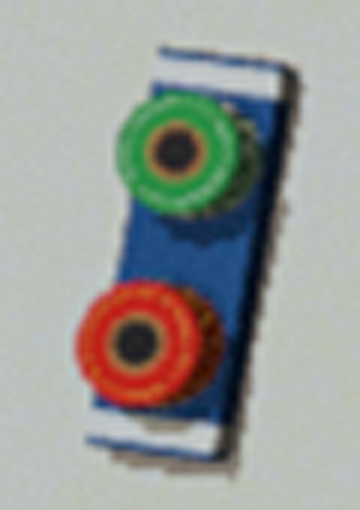

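The wrist view shows the box held straight, with the mat to its left at (287,175), so a shift along -y is needed. The top crop shows the roll tops at about (178,153) for green and (137,343) for red, with the pile undisturbed.

```bash
python3 -m jog '[[0,0,0,0.0014,-0.015,0.01,0],[0,0,0,0.0014,-0.018,0.025,0],[0,0,0,0,-0.004,0.03,0],[0,0,0,0,0,0.03,0],[0,0,0,0,0,0.025,0],[0,0,0,0,0,0.01,0],[0,0,0,0,0,0,0],[0,0,0,0,0,0,0]]' >/dev/null; python3 - <<'E'
from plant import env
from h import *
plan(.4465,-.3465,.0095,96.3)
s=env.snapshot("wrist");cv2.imwrite("pics/w3.png",s["color"])
d=env.snapshot("top")
A=(np.array([(178.5,153.5),(137.5,343)])+.5)/6-.5+[160,210]
print("rolls g,r",ray(d,A,.072).round(4))
C=(np.array([(160,48),(285,68),(215,457),(87,440)])+.5)/6-.5+[160,210]
print("case?",ray(d,C,.032).round(4))
E
```

```text
t 6.53 TCP [ 0.4475 -0.3482  0.0708] yaw 96.3 tilt xy deg [0.   0.01] gap mm 30.2 F [-0.3 -1.  -0.3] grip 10.0
TURN rz 0.0  SHIFT [0.0008 0.0017 0.0613] q [ 0.32  0.53  0.35  1.91 -0.26  0.75  2.5 ]
rolls g,r [[0.4569 0.3423 0.072 ]
 [0.375  0.3574 0.072 ]]
case? [[0.5091 0.3648 0.032 ]
 [0.4989 0.3074 0.032 ]
 [0.3251 0.3341 0.032 ]
 [0.3335 0.3915 0.032 ]]
```

View pics/w3.png

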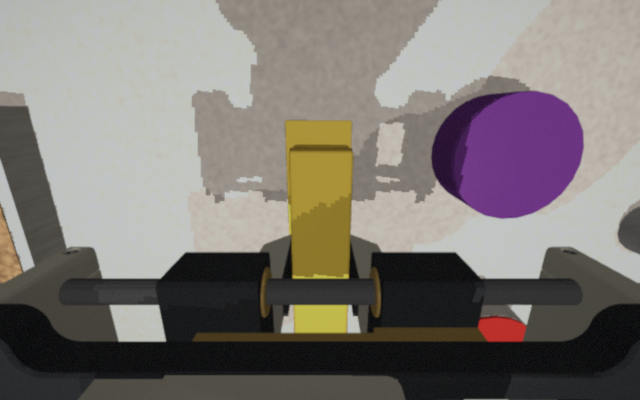

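The mat end (cols 286–352, row 120) is laterally centred under the box (cols 289–352). I'll check the lengthwise position by casting a ray at the mat's end.

```bash
python3 - <<'E'
from plant import env
from h import *
s=env.snapshot("wrist")
W=ray(s,[(286.5,120.5),(352,121)],.006);print("mat end",W.round(4), "centre", (W.mean(0)[:2]+.075*np.array([np.cos(np.radians(6.3)),np.sin(np.radians(6.3))])).round(4))
B=ray(s,[(289.5,149),(352,149)],.0957);print("box end",B.round(4),(B.mean(0)[:2]+.065*np.array([np.cos(np.radians(6.3)),np.sin(np.radians(6.3))])).round(4))
E
python3 -m jog '[[0,0,0,0,0.001,0.015,0],[0,0,0,0,0,0.015,0],[0,0,0,0,0,0.012,0],[0,0,0,0,0,0.01,0],[0,0,0,0,0,0.004,0],[0,0,0,0,0,0.002,0],[0,0,0,0,0,0,0],[0,0,0,0,0,0,0],[0,0,0,0,0,0,0]]'
```

```text
mat end [[ 0.3781 -0.3819  0.006 ]
 [ 0.3731 -0.3335  0.006 ]] centre [ 0.4501 -0.3494]
box end [[ 0.3862 -0.3699  0.0957]
 [ 0.3831 -0.3414  0.0957]] [ 0.4492 -0.3485]
t: 7.43
position: [0.4474, -0.3479, 0.0128]
tcp_rot: [-0.055, 0.998, -0.0, 0.0]
wrist_force: [0.3, 0.5, -0.7]
finger_gap: 0.329
grip_force: 10.0
```

```bash
python3 -m jog '[[0,0,0,0,0,0.002,0],[0,0,0,0,0,0.0015,0],[0,0,0,0,0,0,0],[0,0,0,0,0,0,0],[0,0,0,0,0,0,0]]' && python3 -m jog '[[0,0,0,0,0,0,0.5],[0,0,0,0,0,0,0.5],[0,0,0,0,0,0,0.5],[0,0,0,0,0,0,0.5],[0,0,0,0,0,0,0.5],[0,0,0,0,0,0,0.5]]' && python3 -m jog '[[0,0,0,0,0,-0.01,0.5],[0,0,0,0,0,-0.02,0.5],[0,0,0,0,0,-0.03,0.5],[0,0,0,0,0,-0.035,0.5],[0,0,0,0,0,-0.035,0.5],[0,0,0,0,0,-0.035,0.5],[0,0,0,0,0,-0.02,0.5],[0,0,0,0,0,0,0.5]]'; python3 - <<'E'
from plant import env
from h import *
plan(.375,.3575,.2,81)
s=env.snapshot("top")
blob(s,"y",(420,190,475,280),z=.034,smin=100,vmin=140,tag="ybox+mat")
cv2.imwrite("pics/y4.png",cv2.resize(s["color"][190:285,415:485],None,fx=6,fy=6,interpolation=2))
E
```

```text
t: 7.85
position: [0.4473, -0.3477, 0.0089]
tcp_rot: [-0.055, 0.998, -0.0, 0.0]
wrist_force: [0.8, -0.2, 1.6]
finger_gap: 0.327
grip_force: 10.0
t: 8.35
position: [0.4469, -0.3475, 0.0086]
tcp_rot: [-0.055, 0.998, 0.0, -0.0]
wrist_force: [0.5, 0.1, -0.0]
finger_gap: 0.498
grip_force: 0.0
t: 9.02
position: [0.4488, -0.3494, 0.1994]
tcp_rot: [-0.055, 0.998, -0.002, 0.003]
wrist_force: [0.3, -1.0, 0.2]
finger_gap: 0.503
grip_force: 0.0
t 9.02 TCP [ 0.4488 -0.3494  0.1994] yaw 96.3 tilt xy deg [ 0.41 -0.24] gap mm 46.3 F [ 0.3 -1.   0.2] grip 0.0
TURN rz 15.3  SHIFT [ 0.1835  0.6867 -0.0041] q [ 0.26  0.38  0.42  1.78 -0.18  1.01  2.43]
ybox+mat y ctr 0.4450 -0.3408 size 0.1457 0.0486 ang 6.5 px [433 209] [458 263]
```

View pics/y4.png

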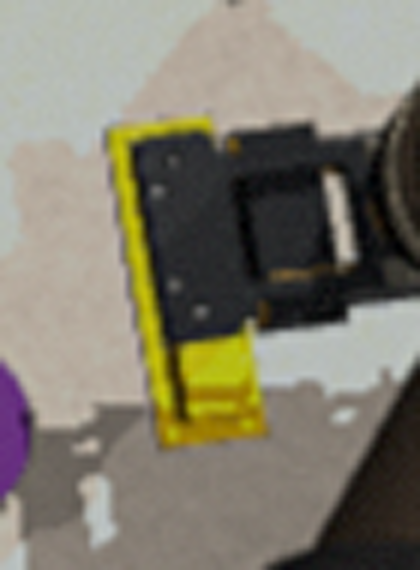

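The box lies on the mat with an even yellow rim around it. The gripper is above it at (230,240). Next is the red roll.

```bash
python3 -m jog '[[0,0,5.1,0,0,0,1],[0,0,5.1,0,0,0,1],[0,0,5.1,0,0,0,1],[0,0,0,0.005,0.017,0,1],[0,0,0,0.0093,0.0345,0,1],[0,0,0,0.0093,0.0345,0,1],[0,0,0,0.0093,0.0345,0,1],[0,0,0,0.0093,0.0345,0,1],[0,0,0,0.0093,0.0345,0,1],[0,0,0,0.0093,0.0345,0,1]]' >/dev/null; python3 -m jog '[[0,0,0,0.0093,0.0345,0,1],[0,0,0,0.0093,0.0345,0,1],[0,0,0,0.0093,0.0345,0,1],[0,0,0,0.0093,0.0345,0,1],[0,0,0,0.0093,0.0345,0,1],[0,0,0,0.0093,0.0345,0,1],[0,0,0,0.0093,0.0345,0,1],[0,0,0,0.0093,0.0345,0,1],[0,0,0,0.0093,0.0345,0,1],[0,0,0,0.0093,0.0345,0,1]]' ; python3 -m jog '[[0,0,0,0.0093,0.0345,0,1],[0,0,0,0.0093,0.0345,0,1],[0,0,0,0.0046,0.017,0,1],[0,0,0,0,0,0,1],[0,0,0,0,0,0,1],[0,0,0,0,0,0,1],[0,0,0,0,0,0,1]]' >/dev/null; python3 - <<'E'
from plant import env
from h import *
plan(.375,.3575,.046,81)
s=env.snapshot("wrist");cv2.imwrite("pics/w5.png",s["color"])
blob(s,"r",(200,60,440,300),z=.072,smin=120,tag="red")
blob(s,"g",(200,60,440,300),z=.072,smin=80,tag="gr")
E
```

```text
t: 10.73
position: [0.383, 0.2397, 0.1931]
tcp_rot: [0.079, 0.997, -0.0, -0.001]
wrist_force: [0.8, 0.3, 0.3]
finger_gap: 1.002
grip_force: 0.0
t 11.32 TCP [0.3749 0.3254 0.1934] yaw 80.9 tilt xy deg [-0.03 -0.07] gap mm 92.1 F [ 0.2 -0.7  0.3] grip 0.0
TURN rz -0.1  SHIFT [0.0049 0.032  0.1474] q [-0.88  0.26  0.07  1.93 -0.02  0.96  0.61]
red r ctr 0.3760 0.3561 size 0.0537 0.0532 ang 43.9 px [324 160] [377 216]
gr g ctr 0.4570 0.3423 size 0.0404 0.0341 ang 80.9 px [329 250] [366 278]
```

View pics/w5.png

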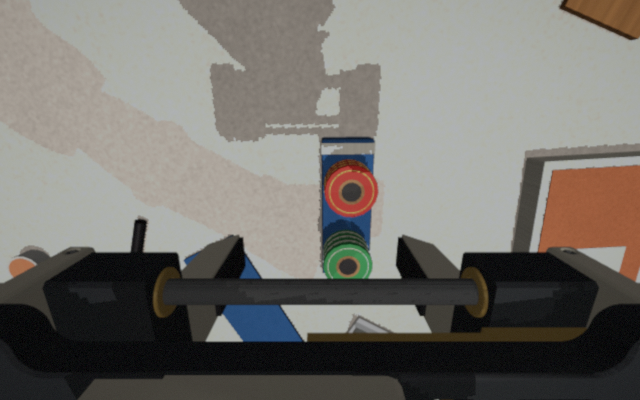

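Red roll at (351,189) and green roll at (347,266), both upright; the wrist measurement agrees with the top view within 2 mm.

```bash
python3 -m jog '[[0,0,0,0.002,0.016,0.015,1],[0,0,0,0.002,0.015,0.025,1],[0,0,0,0,0,0.03,1],[0,0,0,0,0,0.03,1],[0,0,0,0,0,0.025,1],[0,0,0,0,0,0.015,1],[0,0,0,0,0,0.007,1],[0,0,0,0,0,0,1],[0,0,0,0,0,0,1]]' 12; python3 -m jog '[[0,0,0,0,0,0,0.4],[0,0,0,0,0,0,0.4],[0,0,0,0,0,0,0.4],[0,0,0,0,0,0,0.4],[0,0,0,0,0,0,0.4],[0,0,0,0,0,0,0.4],[0,0,0,0,0,0,0.4],[0,0,0,0,0,0,0.4]]' 12;python3 - <<'E'
from h import *
plan(.545,-.196,.054,81)
E
```

```text
t: 12.12
position: [0.3761, 0.358, 0.0473]
tcp_rot: [0.079, 0.997, 0.0, 0.0]
wrist_force: [0.1, -0.2, 0.5]
finger_gap: 0.996
grip_force: 0.0
t: 12.78
position: [0.3756, 0.3582, 0.0469]
tcp_rot: [0.079, 0.997, -0.0, -0.0]
wrist_force: [-0.6, -1.7, 3.5]
finger_gap: 0.584
grip_force: 12.0
t 12.78 TCP [0.3756 0.3582 0.0469] yaw 81.0 tilt xy deg [-0. -0.] gap mm 53.7 F [-0.6 -1.7  3.5] grip 12.0
TURN rz -0.0  SHIFT [-0.254  -0.5209 -0.0071] q [-0.9   0.49  0.04  2.02 -0.04  0.63  0.58]
```

```bash
python3 -m jog '[[0,0,0,0,0,-0.005,0.4],[0,0,0,0,0,-0.015,0.4],[0,0,0,0,0,-0.03,0.4],[0,0,0,0,0,-0.03,0.4],[0,0,0,0,0,-0.03,0.4],[0,0,0,0,0,-0.025,0.4],[0,0,0,0,0,-0.015,0.4],[0,0,0,-0.005,-0.01,0,0.4],[0,0,0,-0.01,-0.02,0,0.4],[0,0,0,-0.015,-0.031,0,0.4]]' ; python3 -m jog '[[0,0,0,-0.015,-0.031,0,0.4],[0,0,0,-0.015,-0.031,0,0.4],[0,0,0,-0.015,-0.031,0,0.4],[0,0,0,-0.015,-0.031,0,0.4],[0,0,0,-0.015,-0.031,0,0.4],[0,0,0,-0.015,-0.031,0,0.4],[0,0,0,-0.015,-0.031,0,0.4],[0,0,0,-0.015,-0.031,0,0.4],[0,0,0,-0.015,-0.031,0,0.4],[0,0,0,-0.015,-0.031,0,0.4]]' >/dev/null; python3 -m jog '[[0,0,0,-0.015,-0.031,0,0.4],[0,0,0,-0.015,-0.031,0,0.4],[0,0,0,-0.015,-0.031,0,0.4],[0,0,0,-0.01,-0.02,0,0.4],[0,0,0,0,0,0,0.4],[0,0,0,0,0,0,0.4],[0,0,0,0,0,0,0.4]]' >/dev/null; python3 - <<'E'
from plant import env
from h import *
plan(.5445,-.1955,.055,81)
s=env.snapshot("wrist");cv2.imwrite("pics/w6.png",s["color"])
s=env.snapshot("top"); blob(s,"g",(165,215,225,290),z=.072,smin=60,tag="gr")
E
```

```text
t: 13.62
position: [0.3947, 0.2944, 0.1961]
tcp_rot: [0.076, 0.997, 0.0, -0.0]
wrist_force: [1.2, 0.1, -2.0]
finger_gap: 0.591
grip_force: 12.0
t 15.03 TCP [ 0.5309 -0.1561  0.1956] yaw 81.0 tilt xy deg [-0.12  0.04] gap mm 54.0 F [ 0.   0.5 -1. ] grip 12.0
TURN rz -0.0  SHIFT [-0.0199 -0.0368  0.1406] q [-0.07  0.35  0.34  1.81 -0.14  1.    1.74]
gr g ctr 0.4555 0.3399 size 0.0611 0.0527 ang 45.2 px [179 225] [203 245]
```

View pics/w6.png

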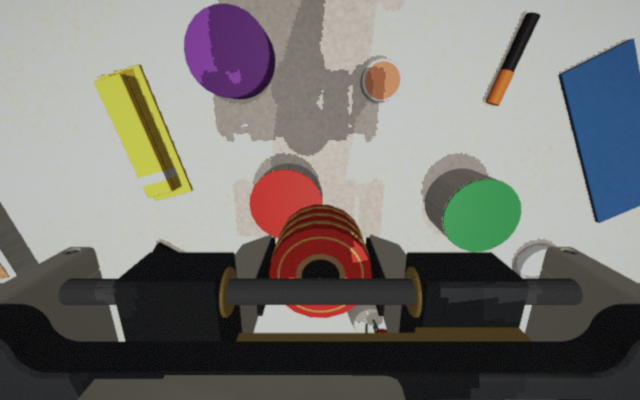

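The wrist view shows the red plinth top spanning cols 250–322 with its top at row 169, centre about (286,203). The green plinth is centred at about (482,214). The roll is held straight, and the yellow box lies on its mat.

```bash
python3 - <<'E'
from plant import env
from h import *
s=env.snapshot("wrist")
print("vase",ray(env.snapshot("top"),[(362,157)],0))
hsv=cv2.cvtColor(s["color"],cv2.COLOR_BGR2HSV)
W=blob(s,"g",(430,160,530,260),z=.06,smin=150,tag="gpl"); print(cv2.minEnclosingCircle(W))
# red plinth: left-side arc cols<285
m=cv2.inRange(hsv,(0,120,60),(8,255,255))|cv2.inRange(hsv,(172,120,60),(180,255,255))
P=[(np.where(r)[0].min()+240,i+165) for i,r in enumerate(m[165:232,240:300]) if r.any()]
X=ray(s,P,.04)[:,:2]
A=np.c_[2*X,np.ones(len(X))]; c=np.linalg.lstsq(A,(X**2).sum(1),rcond=None)[0]
print("red circ",c[:2],"r",np.sqrt(c[2]+c[0]**2+c[1]**2),len(X))
E
```

```text
vase [[ 0.67966495 -0.12495848  0.        ]]
gpl g ctr 0.5971 0.0472 size 0.0036 0.0011 ang 2.3 px [513 219] [514 222]
((0.5970945358276367, 0.04773060977458954), 0.0018770513124763966)
red circ [ 0.54642689 -0.19697164] r 0.04164260302450898 64
```

```bash
python3 -m jog '[[0,0,0,-0.007,-0.0126,0,0.4],[0,0,0,-0.007,-0.0125,0.005,0.4],[0,0,0,-0.007,-0.0125,0.015,0.4],[0,0,0,0,0,0.025,0.4],[0,0,0,0,0,0.03,0.4],[0,0,0,0,0,0.03,0.4],[0,0,0,0,0,0.02,0.4],[0,0,0,0,0,0.008,0.4],[0,0,0,0,0,0.003,0.4],[0,0,0,0,0,0,0.4]]'; python3 -m jog '[[0,0,0,0,0,0,0.4],[0,0,0,0,0,0.001,0.4],[0,0,0,0,0,0.001,0.4],[0,0,0,0,0,0,0.4],[0,0,0,0,0,0,0.4]]'; python3 - <<'E'
from h import *
plan(.5455,-.1965,.055,81)
E
```

```text
t: 16.07
position: [0.547, -0.1966, 0.0609]
tcp_rot: [0.078, 0.997, 0.0, -0.0]
wrist_force: [0.1, 0.2, -1.4]
finger_gap: 0.583
grip_force: 12.0
t: 16.48
position: [0.5471, -0.197, 0.0592]
tcp_rot: [0.078, 0.997, -0.0, 0.0]
wrist_force: [-0.7, -0.4, -2.2]
finger_gap: 0.585
grip_force: 12.0
t 16.48 TCP [ 0.5471 -0.197   0.0592] yaw 81.0 tilt xy deg [ 0.04 -0.  ] gap mm 53.8 F [-0.7 -0.4 -2.2] grip 12.0
TURN rz -0.0  SHIFT [0.0016 0.0002 0.0042] q [ 0.05  0.56  0.29  1.87 -0.23  0.74  1.88]
```

```bash
python3 -m jog '[[0,0,0,0.001,0,0.002,0.4],[0,0,0,0,0,0.001,0.4],[0,0,0,0,0,0.001,0.4],[0,0,0,0,0,0.0005,0.4],[0,0,0,0,0,0,0.4],[0,0,0,0,0,0,0.4]]'; python3 -m jog '[[0,0,0,0,0,0,0.8],[0,0,0,0,0,0,0.8],[0,0,0,0,0,0,0.8],[0,0,0,0,0,0,0.8],[0,0,0,0,0,0,0.8],[0,0,0,0,0,0,0.8]]' ; python3 -m jog '[[0,0,0,0,0,-0.01,0.8],[0,0,0,0,0,-0.02,0.8],[0,0,0,0,0,-0.03,0.8],[0,0,0,0,0,-0.035,0.8],[0,0,0,0,0,-0.035,0.8],[0,0,0,0,0,-0.02,0.8],[0,0,0,0,0,0,0.8],[0,0,0,0,0,0,0.8]]'; python3 - <<'E'
from plant import env
from h import *
plan(.4565,.342,.2,81)
s=env.snapshot("side"); blob(s,"r",(335,140,400,205),z=.08,smin=130,tag="red roll")
s=env.snapshot("wrist"); cv2.imwrite("pics/w7.png",s["color"])
E
```

```text
t: 16.98
position: [0.5457, -0.1968, 0.0548]
tcp_rot: [0.079, 0.997, 0.0, -0.0]
wrist_force: [-3.1, 1.4, 8.6]
finger_gap: 0.585
grip_force: 12.0
t: 17.48
position: [0.5458, -0.1968, 0.0541]
tcp_rot: [0.078, 0.997, 0.0, -0.0]
wrist_force: [-0.4, 0.1, 0.4]
finger_gap: 0.798
grip_force: 0.0
t: 18.15
position: [0.5465, -0.1971, 0.2061]
tcp_rot: [0.079, 0.997, -0.0, 0.002]
wrist_force: [0.1, 0.5, -0.1]
finger_gap: 0.797
grip_force: 0.0
t 18.15 TCP [ 0.5465 -0.1971  0.2061] yaw 81.0 tilt xy deg [ 0.18 -0.03] gap mm 73.3 F [ 0.1  0.5 -0.1] grip 0.0
TURN rz -0.0  SHIFT [0.1733 0.5183 0.0055] q [-0.    0.39  0.36  1.74 -0.15  1.04  1.82]
red roll r ctr 0.5280 -0.1607 size 0.1223 0.0751 ang -47.2 px [353 167] [383 194]
```

View pics/w7.png

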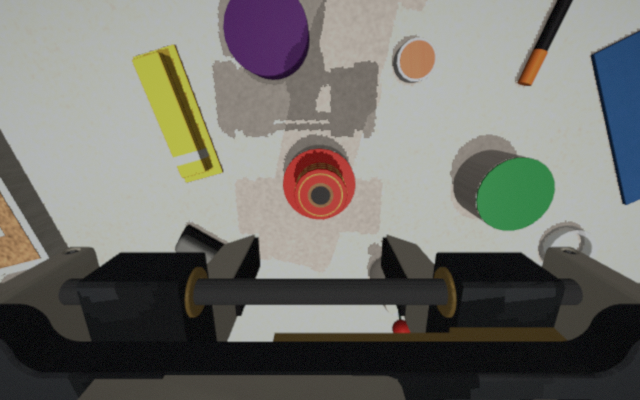

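The red roll stands on the red plinth: roll top at (320,195), plinth disc cols 283–355, rows 149–219. The green plinth centre is at (515,192).

```bash
python3 - <<'E'
from plant import env
from h import *
s=env.snapshot("wrist")
print("roll",ray(s,[(320,195)],.08),"plinth",ray(s,[(319.5,184.5)],.04),"gpl",ray(s,[(515.5,192)],.06))
W=ray(s,[(283,184),(355,184),(319.5,149),(319.5,219.5)],.04)[:,:2];print(W.round(4))
E
python3 -m jog '[[0,0,0,0.005,0.015,0,1],[0,0,0,0.0102,0.0305,0,1],[0,0,0,0.0102,0.0305,0,1],[0,0,0,0.0102,0.0305,0,1],[0,0,0,0.0102,0.0305,0,1],[0,0,0,0.0102,0.0305,0,1],[0,0,0,0.0102,0.0305,0,1],[0,0,0,0.0102,0.0305,0,1],[0,0,0,0.0102,0.0305,0,1],[0,0,0,0.0102,0.0305,0,1]]' >/dev/null; python3 -m jog '[[0,0,0,0.0102,0.0305,0,1],[0,0,0,0.0102,0.0305,0,1],[0,0,0,0.0102,0.0305,0,1],[0,0,0,0.0102,0.0305,0,1],[0,0,0,0.0102,0.0305,0,1],[0,0,0,0.0102,0.0305,0,1],[0,0,0,0.005,0.015,0,1],[0,0,0,0,0,0,1],[0,0,0,0,0,0,1],[0,0,0,0,0,0,1]]' >/dev/null; python3 - <<'E'
from plant import env
from h import *
plan(.4565,.342,.046,81)
s=env.snapshot("wrist");cv2.imwrite("pics/w8.png",s["color"])
W=blob(s,"g",(200,60,440,270),z=.072,smin=80,tag="gr");print(cv2.minEnclosingCircle(W))
d=env.snapshot("top"); blob(d,"r",(365,175,420,225),z=.08,smin=120,tag="red")
E
```

```text
roll [[ 0.54617337 -0.19657185  0.08      ]] plinth [[ 0.54523413 -0.19699113  0.04      ]] gpl [[0.58176348 0.01145752 0.06      ]]
[[ 0.5381 -0.238 ]
 [ 0.551  -0.1569]
 [ 0.5055 -0.1907]
 [ 0.5874 -0.2037]]
t 19.97 TCP [0.4611 0.3088 0.2033] yaw 80.9 tilt xy deg [-0.07 -0.11] gap mm 92.1 F [ 0.2 -0.3  0.7] grip 0.0
TURN rz -0.1  SHIFT [0.0096 0.0324 0.1573] q [-0.81  0.34  0.16  1.79 -0.06  1.02  0.79]
gr g ctr 0.4588 0.3417 size 0.0523 0.0518 ang 80.9 px [326 160] [377 209]
((0.4590195417404175, 0.34182116389274597), 0.026974858716130257)
red r ctr 0.5376 -0.1910 size 0.0782 0.0781 ang 43.0 px [376 186] [406 215]
```

```bash
python3 -m jog '[[0,0,0,0.003,0.0125,0.01,1],[0,0,0,0.003,0.012,0.02,1],[0,0,0,0.002,0.008,0.03,1],[0,0,0,0,0,0.03,1],[0,0,0,0,0,0.03,1],[0,0,0,0,0,0.02,1],[0,0,0,0,0,0.012,1],[0,0,0,0,0,0.005,1],[0,0,0,0,0,0,1],[0,0,0,0,0,0,1]]' 12; python3 -m jog '[[0,0,0,0,0,0,0.4],[0,0,0,0,0,0,0.4],[0,0,0,0,0,0,0.4],[0,0,0,0,0,0,0.4],[0,0,0,0,0,0,0.4],[0,0,0,0,0,0,0.4],[0,0,0,0,0,0,0.4],[0,0,0,0,0,0,0.4]]' 12;python3 - <<'E'
from h import *
plan(.583,.0133,.2,81)
E
```

```text
t: 20.9
position: [0.4586, 0.3437, 0.0474]
tcp_rot: [0.079, 0.997, 0.0, 0.0]
wrist_force: [0.9, 0.4, -0.2]
finger_gap: 1.001
grip_force: 0.0
t: 21.57
position: [0.4584, 0.3435, 0.0474]
tcp_rot: [0.079, 0.997, 0.0, 0.0]
wrist_force: [-0.7, -0.5, 2.3]
finger_gap: 0.589
grip_force: 12.0
t 21.57 TCP [0.4584 0.3435 0.0474] yaw 81.0 tilt xy deg [0. 0.] gap mm 54.2 F [-0.7 -0.5  2.3] grip 12.0
TURN rz -0.0  SHIFT [-0.1747 -0.3066 -0.1526] q [-0.82  0.56  0.12  1.89 -0.1   0.7   0.77]
```

```bash
python3 -m jog '[[0,0,0,0,0,-0.005,0.4],[0,0,0,0,0,-0.015,0.4],[0,0,0,0,0,-0.03,0.4],[0,0,0,0,0,-0.03,0.4],[0,0,0,0,0,-0.03,0.4],[0,0,0,0,0,-0.025,0.4],[0,0,0,0,0,-0.015,0.4],[0,0,0,-0.007,-0.0125,0,0.4],[0,0,0,-0.0145,-0.0255,0,0.4],[0,0,0,-0.0145,-0.0255,0,0.4]]' >/dev/null; python3 -m jog '[[0,0,0,-0.0145,-0.0255,0,0.4],[0,0,0,-0.0145,-0.0255,0,0.4],[0,0,0,-0.0145,-0.0255,0,0.4],[0,0,0,-0.0145,-0.0255,0,0.4],[0,0,0,-0.0145,-0.0255,0,0.4],[0,0,0,-0.0145,-0.0255,0,0.4],[0,0,0,-0.0145,-0.0255,0,0.4],[0,0,0,-0.0145,-0.0255,0,0.4],[0,0,0,-0.0145,-0.0255,0,0.4],[0,0,0,-0.007,-0.0125,0,0.4]]' >/dev/null; python3 -m jog '[[0,0,0,0,0,0,0.4],[0,0,0,0,0,0,0.4],[0,0,0,0,0,0,0.4],[0,0,0,0,0,0,0.4]]'; python3 - <<'E'
from plant import env
from h import *
plan(.583,.0133,.0754,81)
s=env.snapshot("wrist");cv2.imwrite("pics/w8.png",s["color"])
d=env.snapshot("top");cv2.imwrite("pics/t8.png",cv2.resize(d["color"][215:295,160:220],None,fx=6,fy=6,interpolation=2))
E
```

```text
t: 23.57
position: [0.5812, 0.0158, 0.1967]
tcp_rot: [0.078, 0.997, 0.0, -0.001]
wrist_force: [0.5, 0.7, -1.8]
finger_gap: 0.587
grip_force: 12.0
t 23.57 TCP [0.5812 0.0158 0.1967] yaw 81.1 tilt xy deg [-0.06  0.03] gap mm 54.0 F [ 0.5  0.7 -1.8] grip 12.0
TURN rz 0.1  SHIFT [-0.0023 -0.0022  0.1213] q [-0.31  0.39  0.26  1.74 -0.11  1.03  1.41]
```

View pics/t8.png

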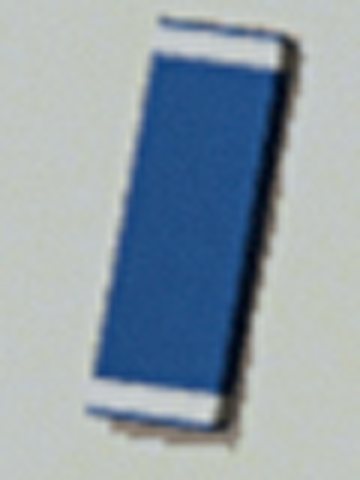

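The case lies alone on the counter. Its top corners in the crop are at about (160,18), (282,34), (218,425), (87,408).

```bash
python3 -m jog '[[0,0,0,-0.002,-0.002,0.01,0.4],[0,0,0,0,0,0.02,0.4],[0,0,0,0,0,0.03,0.4],[0,0,0,0,0,0.025,0.4],[0,0,0,0,0,0.02,0.4],[0,0,0,0,0,0.008,0.4],[0,0,0,0,0,0.003,0.4],[0,0,0,0,0,0,0.4],[0,0,0,0,0,0,0.4]]'; python3 - <<'E'
from plant import env
from h import *
plan(.583,.0133,.0754,81)
d=env.snapshot("top")
C=(np.array([(160,18),(282,34),(218,425),(87,408)])+.5)/6-.5+[160,215]
W=ray(d,C,.032)[:,:2]; print(W.round(4),W.mean(0).round(4),[np.linalg.norm(W[i]-W[i-1]).round(4) for i in range(4)],[np.degrees(np.arctan2(*(W[a]-W[b])[::-1])).round(1) for a,b in((0,3),(1,2))])
E
```

```text
t: 24.42
position: [0.5843, 0.0124, 0.0821]
tcp_rot: [0.078, 0.997, 0.0, 0.001]
wrist_force: [0.7, -1.0, -1.0]
finger_gap: 0.582
grip_force: 12.0
t 24.42 TCP [0.5843 0.0124 0.0821] yaw 81.0 tilt xy deg [0.09 0.01] gap mm 53.5 F [ 0.7 -1.  -1. ] grip 12.0
TURN rz 0.0  SHIFT [0.0015 0.0007 0.0067] q [-0.27  0.53  0.22  1.85 -0.16  0.78  1.45]
[[0.5091 0.3648]
 [0.5007 0.3089]
 [0.3259 0.3328]
 [0.3344 0.3915]] [0.4176 0.3495] [np.float64(0.1767), np.float64(0.0566), np.float64(0.1764), np.float64(0.0593)] [np.float64(-8.7), np.float64(-7.8)]
```

```bash
python3 -m jog '[[0,0,0,0.001,0,0.003,0.4],[0,0,0,0,0,0.002,0.4],[0,0,0,0,0,0.001,0.4],[0,0,0,0,0,0.001,0.4],[0,0,0,0,0,0,0.4],[0,0,0,0,0,0,0.4]]'; python3 - <<'E'
from h import *
plan(.583,.0133,.0754,81)
E
```

```text
t: 24.97
position: [0.5828, 0.0126, 0.0752]
tcp_rot: [0.079, 0.997, 0.0, 0.0]
wrist_force: [-2.6, 0.3, 8.0]
finger_gap: 0.584
grip_force: 12.0
t 24.97 TCP [0.5828 0.0126 0.0752] yaw 81.0 tilt xy deg [0.04 0.03] gap mm 53.7 F [-2.6  0.3  8. ] grip 12.0
TURN rz -0.0  SHIFT [-0.0001  0.0007 -0.0002] q [-0.27  0.54  0.22  1.85 -0.16  0.77  1.45]
```

Contact (8 N up). Release, retreat and check.

```bash
python3 -m jog '[[0,0,0,0,0,0,0.8],[0,0,0,0,0,0,0.8],[0,0,0,0,0,0,0.8],[0,0,0,0,0,0,0.8],[0,0,0,0,0,0,0.8],[0,0,0,0,0,0,0.8]]' >/dev/null; python3 -m jog '[[0,0,0,0,0,-0.01,0.8],[0,0,0,0,0,-0.02,0.8],[0,0,0,0,0,-0.03,0.8],[0,0,0,0,0,-0.035,0.8],[0,0,0,0,0,-0.03,0.8],[0,0,0,0,0,-0.01,0.8],[0,0,0,0,0,0,0.8],[0,0,0,0,0,0,0.8]]'; python3 - <<'E'
from plant import env
from h import *
plan(.4176,.3497,.15,81.7)
s=env.snapshot("wrist"); cv2.imwrite("pics/w9.png",s["color"])
E
```

```text
t: 26.13
position: [0.5827, 0.0126, 0.2098]
tcp_rot: [0.079, 0.997, 0.0, 0.001]
wrist_force: [0.2, -0.4, -1.0]
finger_gap: 0.799
grip_force: 0.0
t 26.13 TCP [0.5827 0.0126 0.2098] yaw 81.0 tilt xy deg [0.07 0.02] gap mm 73.5 F [ 0.2 -0.4 -1. ] grip 0.0
TURN rz -0.7  SHIFT [0.2121 0.3097 0.0597] q [-0.31  0.38  0.26  1.72 -0.11  1.05  1.41]
```

View pics/w9.png

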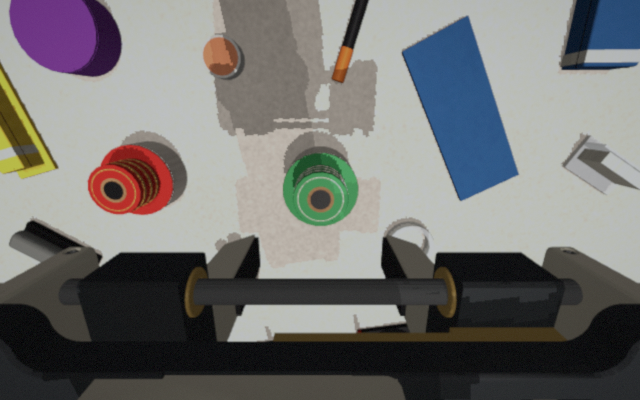

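Green roll top at (321,199) on the green plinth disc (cols 283–358, rows 152–225). Blue mat corners at about (403,48), (467,17), (518,174), (461,199).

```bash
python3 - <<'E'
from plant import env
from h import *
s=env.snapshot("wrist")
print("roll",ray(s,[(320.5,199)],.1).round(4),"pl",ray(s,[(320.5,188.5)],.06).round(4))
W=ray(s,[(403,49),(467,17),(518,174),(461,199)],.006)[:,:2]; print(W.round(4),W.mean(0).round(4),[np.degrees(np.arctan2(*(W[a]-W[b])[::-1])).round(1) for a,b in((3,0),(2,1))])
E
python3 -m jog '[[0,0,-0.7,0,0,0,1],[0,0,0,0.008,0.012,0,1],[0,0,0,0.018,0.026,0,1],[0,0,0,0.018,0.026,0,1],[0,0,0,0.018,0.026,0,1],[0,0,0,0.018,0.026,0,1],[0,0,0,0.018,0.026,0.005,1],[0,0,0,0.018,0.026,0.005,1],[0,0,0,0.018,0.026,0.005,1],[0,0,0,0.018,0.026,0.005,1]]' >/dev/null; python3 -m jog '[[0,0,0,0.018,0.026,0.005,1],[0,0,0,0.018,0.026,0.005,1],[0,0,0,0.01,0.012,0,1],[0,0,0,0,0,0,1],[0,0,0,0,0,0,1],[0,0,0,0,0,0,1],[0,0,0,0,0,0,1]]' >/dev/null; python3 - <<'E'
from plant import env
from h import *
plan(.4176,.3497,.008,81.7)
s=env.snapshot("wrist");cv2.imwrite("pics/w10.png",s["color"])
W=blob(s,"b",(270,60,440,270),z=.032,tag="case")
E
```

```text
roll [[0.5826 0.013  0.1   ]] pl [[0.5828 0.013  0.06  ]]
[[0.4521 0.1273]
 [0.4317 0.1983]
 [0.6176 0.2607]
 [0.6397 0.189 ]] [0.5353 0.1938] [np.float64(18.2), np.float64(18.6)]
t 27.65 TCP [0.4284 0.3207 0.1789] yaw 81.6 tilt xy deg [-0.01 -0.05] gap mm 91.7 F [-0.1 -0.6  0.1] grip 0.0
TURN rz -0.1  SHIFT [0.0148 0.0273 0.1709] q [-0.85  0.34  0.13  1.86 -0.05  0.95  0.74]
case b ctr 0.4176 0.3492 size 0.1456 0.0559 ang -8.7 px [319 103] [375 237]
```

View pics/w10.png

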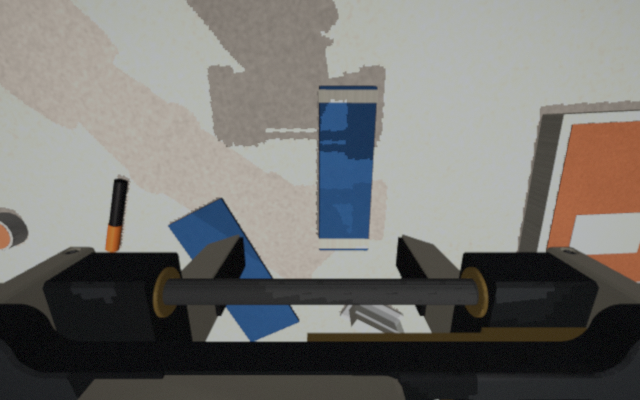

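The case is alone at (347,170) and the wrist view agrees at (0.4176, 0.349). Next I grasp it.

```bash
python3 -m jog '[[0,0,0,0.005,0.01,0.01,1],[0,0,0,0.005,0.01,0.025,1],[0,0,0,0.0048,0.007,0.03,1],[0,0,0,0,0,0.03,1],[0,0,0,0,0,0.03,1],[0,0,0,0,0,0.02,1],[0,0,0,0,0,0.015,1],[0,0,0,0,0,0.007,1],[0,0,0,0,0,0.002,1],[0,0,0,0,0,0,1]]' 25; python3 -m jog '[[0,0,0,0,0,0,1],[0,0,0,0,0,0,0.4],[0,0,0,0,0,0,0.4],[0,0,0,0,0,0,0.4],[0,0,0,0,0,0,0.4],[0,0,0,0,0,0,0.4],[0,0,0,0,0,0,0.4],[0,0,0,0,0,0,0.4],[0,0,0,0,0,0,0.4]]' 25; python3 - <<'E'
from h import *
plan(.535,.195,.11,108.4)
E
```

```text
t: 28.53
position: [0.4169, 0.351, 0.0099]
tcp_rot: [0.073, 0.997, -0.0, -0.0]
wrist_force: [-0.5, -0.3, 1.0]
finger_gap: 1.003
grip_force: 0.0
t: 29.28
position: [0.4169, 0.3508, 0.0104]
tcp_rot: [0.073, 0.997, -0.0, -0.0]
wrist_force: [-0.8, -2.3, 5.0]
finger_gap: 0.628
grip_force: 25.0
t 29.28 TCP [0.4169 0.3508 0.0104] yaw 81.7 tilt xy deg [-0.01 -0.02] gap mm 57.8 F [-0.8 -2.3  5. ] grip 25.0
TURN rz -26.7  SHIFT [-0.0629 -0.1851 -0.0996] q [-0.86  0.58  0.09  1.98 -0.09  0.58  0.71]
```

```bash
python3 -m jog '[[0,0,0,0,0,-0.003,0.4],[0,0,0,0,0,-0.01,0.4],[0,0,0,0,0,-0.02,0.4],[0,0,0,0,0,-0.027,0.4],[0,0,0,0,0,-0.025,0.4],[0,0,0,0,0,-0.015,0.4],[0,0,-5.3,0,0,0,0.4],[0,0,-5.4,0,0,0,0.4],[0,0,-5.3,0,0,0,0.4],[0,0,-5.4,0,0,0,0.4]]'; python3 -m jog '[[0,0,-5.3,0,0,0,0.4],[0,0,0,-0.004,-0.012,0,0.4],[0,0,0,-0.008,-0.024,0,0.4],[0,0,0,-0.009,-0.026,0,0.4],[0,0,0,-0.009,-0.026,0,0.4],[0,0,0,-0.009,-0.026,0,0.4],[0,0,0,-0.009,-0.026,0,0.4],[0,0,0,-0.008,-0.024,0,0.4],[0,0,0,-0.005,-0.014,0,0.4],[0,0,0,-0.002,-0.007,0,0.4]]'; python3 -m jog '[[0,0,0,0,0,0,0.4],[0,0,0,0,0,0,0.4],[0,0,0,0,0,0,0.4]]' >/dev/null; python3 - <<'E'
from plant import env
from h import *
plan(.535,.195,.0165,108.4)
s=env.snapshot("wrist");cv2.imwrite("pics/w11.png",s["color"])
E
```

```text
t: 30.12
position: [0.4166, 0.351, 0.1108]
tcp_rot: [-0.116, 0.993, 0.0, 0.0]
wrist_force: [-0.4, 0.3, -4.5]
finger_gap: 0.633
grip_force: 25.0
t: 30.95
position: [0.5369, 0.1915, 0.1105]
tcp_rot: [-0.157, 0.988, -0.001, 0.0]
wrist_force: [0.1, 0.6, -4.5]
finger_gap: 0.631
grip_force: 25.0
t 31.20 TCP [0.5341 0.1968 0.1102] yaw 108.5 tilt xy deg [-0.04  0.04] gap mm 57.8 F [-0.1  0.4 -4.8] grip 25.0
TURN rz 0.1  SHIFT [-0.0004 -0.0021  0.0937] q [-0.46  0.47  0.02  1.85 -0.01  0.83  1.46]
```

View pics/w11.png

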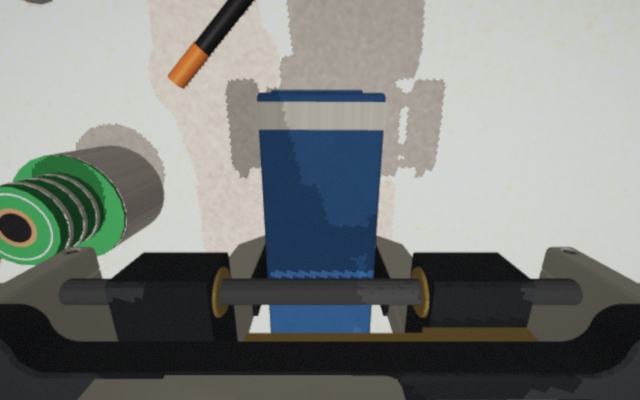

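The case is held straight at (322,200), covering the mat, whose end peeks out at row 90. The pen and green plinth are clear of it.

```bash
python3 -m jog '[[0,0,0,0,-0.002,0.01,0.4],[0,0,0,0,0,0.02,0.4],[0,0,0,0,0,0.02,0.4],[0,0,0,0,0,0.018,0.4],[0,0,0,0,0,0.012,0.4],[0,0,0,0,0,0.006,0.4],[0,0,0,0,0,0.003,0.4],[0,0,0,0,0,0,0.4],[0,0,0,0,0,0,0.4]]'; python3 - <<'E'
from h import *
plan(.535,.195,.0164,108.4)
E
```

```text
t: 32.0
position: [0.5362, 0.1938, 0.0218]
tcp_rot: [-0.16, 0.987, 0.0, 0.0]
wrist_force: [0.0, 0.4, -3.9]
finger_gap: 0.628
grip_force: 25.0
t 32.00 TCP [0.5362 0.1938 0.0218] yaw 108.4 tilt xy deg [0.05 0.03] gap mm 57.8 F [ 0.   0.4 -3.9] grip 25.0
TURN rz 0.0  SHIFT [0.0007 0.0015 0.0054] q [-0.45  0.59  0.02  1.91 -0.02  0.64  1.47]
```

```bash
python3 -m jog '[[0,0,0,0.0005,0.0005,0.002,0.4],[0,0,0,0,0,0.0015,0.4],[0,0,0,0,0,0.001,0.4],[0,0,0,0,0,0.001,0.4],[0,0,0,0,0,0,0.4],[0,0,0,0,0,0,0.4]]'; python3 - <<'E'
from h import *
plan(.535,.195,.0164,108.4)
E
```

```text
t: 32.5
position: [0.5353, 0.1939, 0.0164]
tcp_rot: [-0.16, 0.987, 0.0, 0.0]
wrist_force: [-2.9, 0.1, 7.0]
finger_gap: 0.63
grip_force: 25.0
t 32.50 TCP [0.5353 0.1939 0.0164] yaw 108.4 tilt xy deg [0.03 0.02] gap mm 57.9 F [-2.9  0.1  7. ] grip 25.0
TURN rz -0.0  SHIFT [-0.0001  0.0011  0.    ] q [-0.45  0.6   0.02  1.91 -0.02  0.63  1.46]
```

```bash
python3 -m jog '[[0,0,0,0,0,0,0.85],[0,0,0,0,0,0,0.85],[0,0,0,0,0,0,0.85],[0,0,0,0,0,0,0.85],[0,0,0,0,0,0,0.85],[0,0,0,0,0,0,0.85]]' >/dev/null; python3 -m jog '[[0,0,0,0,0,-0.01,0.85],[0,0,0,0,0,-0.02,0.85],[0,0,0,0,0,-0.035,0.85],[0,0,0,0,0,-0.035,0.85],[0,0,0,0,0,-0.035,0.85],[0,0,0,0,0,-0.035,0.85],[0,0,0,0,0,-0.02,0.85],[0,0,0,0,0.015,0,0.85],[0,0,0,0,0.03,0,0.85],[0,0,0,0,0.03,0,0.85]]'; python3 -m jog '[[0,0,0,0,0.035,0,0.85],[0,0,0,0,0.035,0,0.85],[0,0,0,0,0.035,0,0.85],[0,0,0,0,0.02,0,0.85],[0,0,0,0,0,0,0.85],[0,0,0,0,0,0,0.85],[0,0,0,0,0,0,0.85],[0,0,0,0,0,0,0.85]]'; python3 - <<'E'
from plant import env
from h import *
s=env.snapshot("top");cv2.imwrite("pics/end.png",cv2.resize(s["color"][130:280,210:480],None,fx=2.9,fy=2.9,interpolation=2))
blob(s,"b",(225,165,280,250),z=.006,tag="mat+case")
E
```

```text
t: 33.83
position: [0.5118, 0.2646, 0.2074]
tcp_rot: [-0.158, 0.987, 0.0, 0.001]
wrist_force: [-0.2, 1.2, -1.3]
finger_gap: 0.85
grip_force: 0.0
t: 34.5
position: [0.4729, 0.3818, 0.2061]
tcp_rot: [-0.159, 0.987, -0.0, 0.0]
wrist_force: [0.3, -0.2, 0.1]
finger_gap: 0.848
grip_force: 0.0
mat+case b ctr 0.5348 0.1955 size 0.1967 0.0749 ang 18.4 px [228 173] [273 245]
```

View pics/end.png

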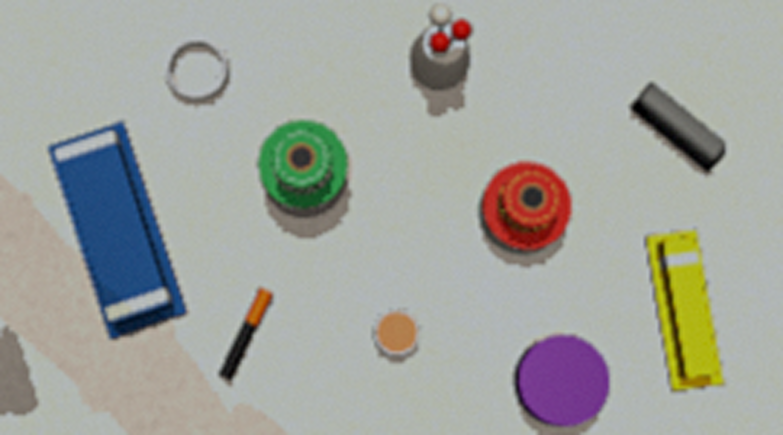

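All four pieces stand on their own colours: case at (117,230), green roll at (302,157), red roll at (532,197), box at (688,310). The vase still stands at (440,60), and the gripper is clear of everything.

```bash
python3 -c "
from plant import env
print(env.finish_job())"
```

```text
the job is handed in; nothing more can be done
None
```

The job is handed in at about 35 s of the 112 s allowed: the final picture shows all four pieces set down on the places of their own colours and the vase left standing; no verdict was returned.

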